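# Take the tall bottle from the crate and set it under the drip arm

## Robot

A 6-joint arm with a two-finger parallel gripper is mounted at the origin on the work surface. World frame = base frame: x ahead of the robot, y to its left, z up, the work surface at z = 0. Lengths are in mm, angles in rad, forces in N, time in s.
With the tool pointing down it reaches from about 350 to 875 mm from the base axis. Payload 4.2 kg.
Tool frame: the origin (TCP) lies at the very end of the fingers, on their centre line; the grasp point (between the pads) lies 19 mm behind it; z points along the fingers, y is the line along which they close (so a half turn about z gives the same grasp; the last joint's range is limited). The gripper opens to 87 mm and grips with 3 to 60 N. Pads are 19 mm wide; open, the fingers measure 117 mm over their backs; the gripper's body (75 mm by 190 mm) begins 51 mm behind the grasp point.
Start: joints at [1.544, 0.385, 0.008, 0, -1.194, -0.259], TCP at [176.171, 599.636, 222.55] pointing down, gripper open.
Joint ranges: [-3.14, 3.14], [-1.21, 2.06], [-1.07, 1.41], [-3.16, 2.05], [-2.99, -0.16], [-3.1, 3.1]. Speed limits (rad/s): [2.79, 2.79, 3.14, 3.14, 3.14, 3.14].

## Interface

Orientations are given as a unit quaternion [x, y, z, w].
In Python, from bench import sensors, cams, manip gives the robot as it stands.
- The arm moves only by the shell command python3 -m crank 'ROWS' [OPENING] [FORCE]. ROWS is JSON, a list of rows, each a list of 6 numbers: the shift along the tool's x, y, z in mm, then the turn, a rotation vector about the tool's x, y, z in rad. A call has 1 to 20 rows; each row shifts and turns the commanded pose from where the row before left it, along the tool's axes as they then stand; what a row does not reach is not made up. A row lasts 1/8 s, in which the tool goes at most 62.5 mm and 10.7 degrees, less where a joint would pass 70% of its speed; a pose out of reach is approached as far as the arm can. A call with a gripper value outside its range is refused whole. OPENING is the closure, from 0 (fully open) to 1 (shut), set as the call begins (- or left out, the last holds). The fingers move at their own pace and stop on an object; FORCE is the grip in N (left out, the last holds). Time passes only in rows, so rows that do not move let the fingers close. It gives the time, the measured TCP pose, the force, the opening and the grip force at its end, in the units of the state.
- sensors.read_state(): the state, without advancing time (a new reading comes with each control period).
- cams.snapshot(name): name is "scene" or "top" or "wrist"; returns (picture, depth): 420x560x3 uint8, blue, green, red; 420x560 float32, mm along the optical axis (not along the pixel's ray), 0 where there is no reading.
- cams.camera_params(name): a dict with "fov_y" (degrees; the focal length in pixels is half the picture's height over the tangent of half this angle, whatever the lens; pixels are square), "cx", "cy" (the principal point, pixels), "k1" (the pictures are not rectified: a ray, as slopes to the right and down, at radius r is drawn at 1 + k1 r^2 times it, then the intrinsics apply), "cam_to_world" (4x4, takes a point from camera to world coordinates). Camera axes: x right, y up, looking along -z (the intrinsics and any distortion apply to the point x, -y, -z); pixel columns grow to the right and rows downward; lengths in mm; the calibration is good to about 2 mm. A picture is of the moment at which its call begins: read the wrist's pose just before it. camera_params takes no time and is no camera call; for the wrist camera it gives the pose at the moment of the call.
- manip.finish_job(): hands the job in; it is judged then, once.
The state is a dict: "clock": time; "joints": joint angles; "joint_velocities": joint speeds; "effort": joint torques, N m; "tcp_pos": TCP position; "orientation": TCP orientation; "wrist_force": force on the tool from outside, world axes, zero at the start; "moment": the same for the moment, N m; "width": finger opening in mm; "finger_force": force on a finger pad.
Only numpy, scipy, OpenCV 4.12 (cv2) and the standard library are available. Lean on these libraries where they do the work, as an engineer would, in place of code of your own. Each camera call takes 0.05 s, during which the arm holds its last target. There are 200 camera calls.

## Task

Take the one tall square bottle, which leans in the crate of used bottles, and set it down gently and upright, mouth up, in the middle of the collector's round pad. Let go of it, then swing the collector's stiff drip arm round until its nozzle is over the middle of the bottle's mouth, and leave it there. Leave the other bottles in the crate, and the tip box and the beaker where they stand.

Things in the scene. Friction and masses are not known exactly. Their poses are not given: they have to be found in the camera images.
- tall_bottle: The bottle to move: white plastic, square body 44 x 44 x 118 mm tall, round open neck above (35 mm across, 32 mm tall); 70 to 140 g. Origin: centre of its underside; z along its axis to the mouth, x, y square to its sides. At the start it leans about 35 degrees on the crate's near wall, foot on the floor, mouth over the rim; its y sides can be grasped 92 to 118 mm along its axis.
- bottle_mouth (a point): Centre of the tall bottle's mouth, 150 mm from its underside on its axis; z along the axis, out of the mouth. The mouth is 28 mm across inside.
- crate: Grey plastic crate, open on top, 250 (x) x 200 (y) x 80 mm high, walls and floor 5 mm thick, fixed to the bench. Origin at the centre of its underside, z up. It stands to the left or the right of the robot, the collector on the other side; its -x wall is the near one.
- short_bottle: Stays in the crate: white square bottle 44 x 44 mm, only 82 mm tall with neck, standing in the crate's far part. Origin at the centre of its underside.
- flat_bottle: Stays in the crate: white flat bottle, body 50 x 30 x 85 mm with a thin neck, 110 mm long, lying flat. Origin at the centre of its underside (its end face), z along its axis.
- round_bottle: Stays in the crate: white round bottle, 45 mm diameter, 80 mm tall, standing in the crate's far part. Origin at the centre of its underside.
- small_bottle: Stays in the crate: white square bottle, 32 x 32 mm, 90 mm long with neck, lying beside the tall bottle's foot. Origin at the centre of its underside (its end face), z along its axis.
- collector: Fraction collector, fixed to the bench: flat grey housing 270 x 180 mm, 45 mm high, with a round black rubber pad near its front (-x) and a steel post 22 mm thick, 260 mm high, towards its back. Origin on the bench under the post's axis; the housing reaches from 215 mm in front of it (-x) to 55 mm behind it.
- pad_center (a point): Centre of the top of the round pad: 100 mm diameter, 48 mm above the bench, 140 mm in front of the post's axis (-x of the collector); z up.
- post_pivot (a point): Point on the post's axis, 228 mm above the bench, at the height of the drip arm's underside.
- drip_arm (a joint): Swing of the black drip arm about the post, rad, counter-clockwise from above, range -0.5 to 1.6. At 0 it points along the collector's -x, its nozzle above the pad's centre; it starts swung aside, at 1.05 to 1.45. The arm is 24 mm wide, reaches 150 mm from the post's axis, top 250 mm above the bench. Stiff: about 2.5 N at the knob moves it and it stays where it is left.
- nozzle_tip (a point): Lower tip of the small steel nozzle under the arm's end, 140 mm from the post's axis, 213 mm above the bench: 15 mm above the mouth of the tall bottle when that stands on the pad.
- swing_knob (a point): Grey upright round knob on top of the arm, 22 mm diameter, from 250 to 288 mm above the bench, 118 mm from the post's axis; can be pinched from above. This point is on its axis at 278 mm.
- tip_box: Bystander: low box of pipette tips, grey with a clear lid, 119 x 79 x 60 mm, on the bench between crate and collector. Origin at the centre of its underside.
- beaker: Bystander: glass beaker, 64 mm diameter, 85 mm tall, on the bench between crate and collector. Origin at the centre of its underside.
Not all that is in view belongs to the job. Leave any red look-alike of the short_bottle alone. Leave any red look-alike of the tall_bottle alone.

How it is judged:
By the outcome, as a careful person would: the job done as asked, in the order asked, and still so for the second after the job is handed in, with the robot touching nothing.
It also fails if it takes over 72 s, if anything falls off the work surface, if the arm or the gripper's body presses on something with over 40 N, if the wrist force passes 120 N, or if a joint passes its speed limit or range.

## Working session

There is one attempt and no reset: what is moved stays moved. The work goes in short steps, Python scripts to look and compute and a shell command to move; the robot and the scene stay as the last step left them, time stands still between calls to the robot, and variables do not carry over. Pictures are saved under pics/ and viewed, at most 10 in all, crops included, and the job is handed in when it is done.

```bash
ls; mkdir -p pics; cat > h.py <<'E'
import numpy as np, cv2, json
from bench import sensors, cams, manip
from scipy.spatial.transform import Rotation as R
def snap(n):
    p=cams.camera_params(n); im,d=cams.snapshot(n); return im,d,p
def cloud(d,p):
    f=210/np.tan(np.radians(p["fov_y"])/2)
    K=np.array([[f,0,p["cx"]],[0,f,p["cy"]],[0,0,1.]])
    v,u=np.mgrid[0:420,0:560].astype(float)
    s=cv2.undistortPoints(np.stack([u.ravel(),v.ravel()],1)[:,None],K,np.array([p["k1"],0,0,0.]))[:,0].reshape(420,560,2)
    c=np.stack([s[...,0]*d,-s[...,1]*d,-d],-1)
    T=np.array(p["cam_to_world"]); w=c@T[:3,:3].T+T[:3,3]
    w[d<=0]=np.nan
    return w
E
python3 - <<'E'
from h import *
print(sensors.read_state())
for n in("scene","top"):
    im,d,p=snap(n); np.savez(n,im=im,d=d,w=cloud(d,p)); print(n,p)
    cv2.imwrite(f"pics/{n}0.png",im)
E
```

```text
pics
{'clock': 0.0, 'joints': array([ 1.54360245e+00,  3.85553321e-01,  6.61283561e-03, -5.02388071e-04,
       -1.19397585e+00, -2.58566512e-01]), 'joint_velocities': array([ 0.00040284,  0.00114626, -0.00051324,  0.00059254,  0.00018422,
        0.00091899]), 'effort': array([ 5.04164075e-05, -3.90665996e+01,  1.87397325e+01,  4.21972990e+00,
        1.08695735e-02, -1.94158902e-04]), 'tcp_pos': array([176.01107694, 599.07557736, 221.45595871]), 'orientation': array([ 9.89796194e-01, -1.42486197e-01, -1.09556613e-04,  1.07986952e-03]), 'wrist_force': array([-0.73450761, -0.55299854,  0.04362334]), 'moment': array([-0.00015306, -0.03044211,  0.03947025]), 'finger_force': 0.0, 'width': 87.20200509841709}
scene {'fov_y': 50.04602307221833, 'cx': 284.0891665635073, 'cy': 207.3100694327959, 'k1': 0.04998535496364731, 'cam_to_world': array([[ 6.51548403e-01, -6.14372458e-01,  4.45006924e-01,
         1.16061140e+03],
       [ 7.58607055e-01,  5.27572908e-01, -3.82337761e-01,
        -4.52161149e+02],
       [ 1.24193078e-04,  5.86696949e-01,  8.09806566e-01,
         1.21589727e+03],
       [ 0.00000000e+00,  0.00000000e+00,  0.00000000e+00,
         1.00000000e+00]])}
top {'fov_y': 42.45261159495304, 'cx': 280.04401407678336, 'cy': 203.25502818902652, 'k1': 0.012769245959461838, 'cam_to_world': array([[-2.31618556e-02,  9.83358272e-01, -1.80194446e-01,
         3.31552583e+02],
       [-9.99724548e-01, -2.34654706e-02,  4.46800386e-04,
         4.46712564e+01],
       [-3.78898262e-03,  1.80155160e-01,  9.83630907e-01,
         1.47473505e+03],
       [ 0.00000000e+00,  0.00000000e+00,  0.00000000e+00,
         1.00000000e+00]])}
```

View pics/scene0.png

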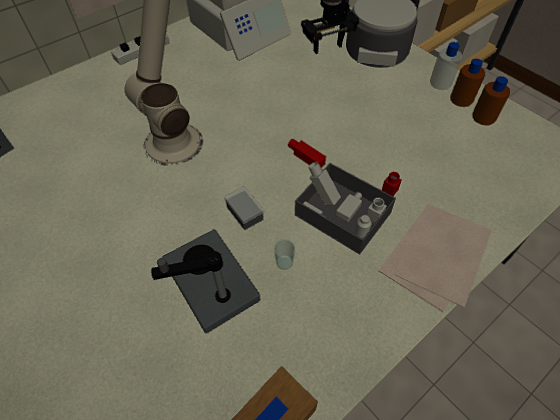

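View pics/top0.png

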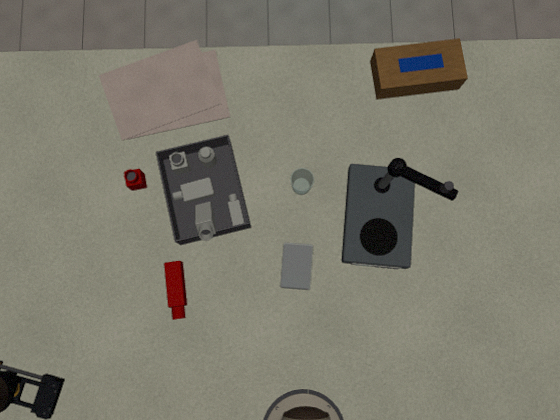

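Scene picture: white tall bottle at about (325,185) leaning over the crate's near wall. Its red look-alike is at (307,152), the short red one at (392,183). The collector is at (210,280) with its arm swung aside (knob ~ (160,270)). Top picture: tall bottle (205,220), mouth at (206,232). Other white ones: flat (196,190), small (236,210), short (178,158), round (206,154). Red tall (176,290) and red short (135,179) are excluded. My choice is the white one at top (205,220).

```bash
python3 - <<'E'
from h import *
t=np.load("top.npz"); s=np.load("scene.npz")
a=cv2.resize(t["im"][125:250,145:260],None,fx=4,fy=4,interpolation=cv2.INTER_CUBIC)
b=cv2.resize(s["im"][150:255,285:400],None,fx=4,fy=4,interpolation=cv2.INTER_CUBIC)
a=cv2.resize(a,(400,435)); b=cv2.resize(b,(400,365)); b=np.vstack([b,np.zeros((70,400,3),np.uint8)])
cv2.imwrite("pics/crop.png",np.clip(np.hstack([a,b])*1.5,0,255).astype(np.uint8))
w=t["w"]
for n,(u,v) in dict(mouth=(206,232),body=(205,215),small=(236,212),rimnear=(215,238),floor=(222,165),pad=(378,236),hous=(360,200),post=(382,184),armpost=(397,167),knob=(449,186),tip=(297,267),beak=(302,182),housFL=(344,262),housFR=(409,266),housBL=(351,168),redtall=(176,285)).items(): print(n,w[v,u].round(1),s["w"][0,0].round(0) if 0 else "")
# scene
for n,(u,v) in dict(pad=(203,258),knob=(163,266),arm=(190,268),bt=(327,188)).items(): print("S",n,s["w"][v,u].round(1))
# collector housing fit
for nm,q in (("top",t),("sc",s)):
    w=q["w"]; m=(np.abs(w[...,2]-46)<6)&(w[...,1]<-40)&(w[...,1]>-400)&(w[...,0]<800)
    P=w[m][:,:2].astype(np.float32); print(nm,"housing",cv2.minAreaRect(P))
    m=(np.abs(w[...,2]-80)<5)&(w[...,1]>80)&(w[...,1]<420)&(w[...,0]>400)&(w[...,0]<800)
    print("crate",cv2.minAreaRect(w[m][:,:2].astype(np.float32)),m.sum())
    m=(w[...,2]>275)&(w[...,2]<300)&(w[...,1]<0)&(w[...,0]>300); print("knob",w[m].mean(0),m.sum())
    m=(w[...,2]>225)&(w[...,2]<262)&(w[...,1]<0)&(w[...,0]>300);P=w[m]; print("arm",cv2.minAreaRect(P[:,:2].astype(np.float32)),np.median(P[:,2]))
    dark=(q["im"].max(-1)<28)&(np.abs(w[...,2]-48)<6)&(w[...,1]<-40)&(w[...,0]>300); print("pad",cv2.minEnclosingCircle(w[dark][:,:2].astype(np.float32)))
E
```

```text
mouth [511.7 233.9 110.5] 
body [557.9 238.6  95.9] 
small [574.  163.4  36.1] 
rimnear [508.9 224.2   2.5] 
floor [713.6 204.    4.8] 
pad [ 499.  -214.2   44. ] 
hous [ 597.6 -171.4   43.2] 
post [ 628.5 -222.5   97.6] 
armpost [ 633.4 -228.5  257.1] 
knob [ 579.7 -335.8  285.5] 
tip [421.2   3.7  57.5] 
beak [659.  -18.4   7.1] 
housFL [ 432.7 -121.6   37.2] 
housFR [ 417.8 -290.8   45.3] 
housBL [ 686.1 -151.    45.9] 
redtall [382.9 322.3  38.8] 
S pad [ 618.1 -246.9  252.4]
S knob [ 593.9 -336.1  285.8]
S arm [ 617.4 -285.1  246.9]
S bt [570.4 236.1  84.4]
top housing ((561.2783203125, -171.3158721923828), (280.42840576171875, 271.68939208984375), 83.49109649658203)
crate ((635.71435546875, 250.36083984375), (251.76161193847656, 202.4188690185547), 12.576924324035645) 701
knob [ 579.82808125 -333.81267499  285.95693853] 85
arm ((601.8057250976562, -286.7517395019531), (169.5548858642578, 39.149269104003906), 58.94282531738281) 249.47570468339927
pad ((552.7615966796875, -218.6422119140625), 102.51676940917969)
sc housing ((18.20587158203125, -198.68582153320312), (1370.788818359375, 316.31158447265625), 0.044671423733234406)
crate ((632.24267578125, 277.7631530761719), (250.10916137695312, 258.3186340332031), 12.625898361206055) 579
knob [ 583.65085089 -334.15619758  285.61866323] 84
arm ((610.1810913085938, -289.0262451171875), (167.88392639160156, 42.16126251220703), 64.96691131591797) 249.4159243051438
pad ((537.0108032226562, -257.20794677734375), 124.0760269165039)
```

View pics/crop.png

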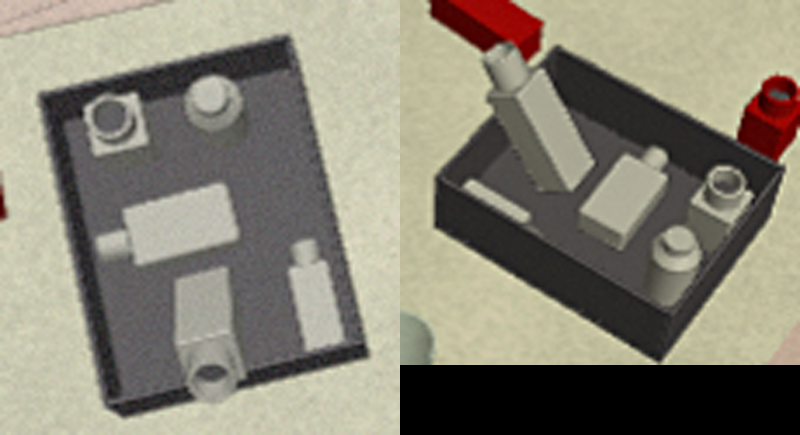

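Crops: the tall white bottle (left panel body (205,310), mouth (212,378); right panel (540,120)) is the right one, with its square body, round open neck, and lean over the near wall. Next I fit its pose and the collector's.

```bash
cat > fit.py <<'E'
from h import *
from scipy.optimize import least_squares
def sdf(P,hz0=0):
    q=np.abs(P-[0,0,59])-[22,22,59]
    b=np.linalg.norm(np.maximum(q,0),axis=1)+np.minimum(q.max(1),0)
    r=np.hypot(P[:,0],P[:,1]); q=np.stack([np.abs(r-15.75)-1.75,np.abs(P[:,2]-134)-16],1)
    c=np.linalg.norm(np.maximum(q,0),axis=1)+np.minimum(q.max(1),0)
    return np.minimum(b,c)
def fit(P,x0):  # x0: pos, rotvec
    f=lambda x: sdf(R.from_rotvec(x[3:]).inv().apply(P-x[:3]))
    r=least_squares(f,x0,loss="soft_l1",f_scale=2,x_scale=[10,10,10,.1,.1,.1])
    return r.x,np.median(np.abs(f(r.x)))
E
python3 - <<'E'
from fit import *
t=np.load("top.npz"); s=np.load("scene.npz")
yaw=np.radians(12.6); cx=np.array([np.cos(yaw),np.sin(yaw)])
# lean: axis leans toward crate -x by 35deg
z=np.r_[-cx*np.sin(.61),np.cos(.61)]; y=np.r_[-cx[1],cx[0],0]; x=np.cross(y,z)
m0=np.array([512,234,112.]); x0=np.r_[m0-z*150,R.from_matrix(np.c_[x,y,z]).as_rotvec()]
A=[]
for q in (t,s):
    w=q["w"]; im=q["im"].astype(int)
    d=q["d"]; g=np.maximum(np.abs(cv2.Sobel(d,-1,1,0)),np.abs(cv2.Sobel(d,-1,0,1)))
    L=R.from_rotvec(x0[3:]).inv().apply((w.reshape(-1,3)-x0[:3])).reshape(w.shape)
    m=(np.abs(L[...,0])<40)&(np.abs(L[...,1])<32)&(L[...,2]>-5)&(L[...,2]<165)&(im.min(-1)>75)&(im.max(-1)-im.min(-1)<25)&(w[...,2]>8)
    A.append(w[m]); xf,e=fit(w[m],x0); print(m.sum(),xf.round(2),e, R.from_rotvec(xf[3:]).as_matrix().round(3).tolist())
xf,e=fit(np.vstack(A),x0); M=R.from_rotvec(xf[3:]).as_matrix(); print("both",xf[:3].round(1),e,M.round(3).tolist(),"mouth",(xf[:3]+150*M[:,2]).round(1),"lean",np.degrees(np.arccos(M[2,2])))
np.save("bot.npy",xf)
for nm,q in (("t",t),("s",s)):
    w=q["w"];im=q["im"]
    m=(np.abs(w[...,2]-46)<7)&(np.hypot(w[...,0]-560,w[...,1]+220)<190)
    m=cv2.morphologyEx(m.astype(np.uint8),cv2.MORPH_OPEN,np.ones((3,3)))>0
    print(nm,"housing",cv2.minAreaRect(w[m][:,:2].astype(np.float32)),np.median(w[m][:,2]))
    m=m&(im.max(-1)<32)&(np.hypot(w[...,0]-499,w[...,1]+214)<60); P=w[m][:,:2].astype(np.float32)
    print("pad",m.sum(),cv2.minEnclosingCircle(P),P.mean(0))
    m=(w[...,2]>251)&(w[...,2]<266)&(np.hypot(w[...,0]-636,w[...,1]+226)<25);print("posttop",w[m].mean(0),m.sum())
E
```

```text
444 [ 5.8471e+02  2.5464e+02  1.6140e+01  1.3000e-01 -6.0000e-01  2.3000e-01] 0.9731801107536118 [[0.802, -0.251, -0.543], [0.178, 0.967, -0.183], [0.571, 0.05, 0.82]]
380 [ 5.8808e+02  2.5124e+02  1.6880e+01  7.0000e-02 -6.1000e-01  2.0000e-01] 1.3460613031720463 [[0.801, -0.207, -0.562], [0.168, 0.978, -0.121], [0.575, 0.002, 0.818]]
both [586.2 253.3  16.3] 1.2749243447226224 [[0.803, -0.228, -0.551], [0.173, 0.973, -0.151], [0.571, 0.026, 0.821]] mouth [503.6 230.6 139.4] lean 34.83924927451038
t housing ((555.5106811523438, -222.06915283203125), (179.65728759765625, 271.3250732421875), 83.24322509765625) 45.136130626703334
pad 983 ((497.6981506347656, -214.85787963867188), 49.473567962646484) [ 497.7305  -213.94588]
posttop [ 635.24000925 -230.60451123  259.03125661] 232
s housing ((558.1414184570312, -219.85528564453125), (180.3047332763672, 273.4549560546875), 83.1371078491211) 45.054392965954776
pad 373 ((490.887451171875, -210.82159423828125), 58.31460952758789) [ 483.32486 -210.33772]
posttop [ 638.55101159 -231.05931348  258.75948891] 203
```

```bash
cat > go.py <<'E'
from h import *
def rel(pos,M,note=""):
    s=sensors.read_state(); Q=R.from_quat(s["orientation"])
    rv=(Q.inv()*R.from_matrix(M)).as_rotvec(); dw=np.array(pos)-s["tcp_pos"]
    print(note,"clock",s["clock"],"turn",rv.round(4),"deg",np.degrees(np.linalg.norm(rv)).round(1),"| shift now-axes",Q.inv().apply(dw).round(1),"| shift after-turn axes",(M.T@dw).round(1))
def botM(xf):
    B=R.from_rotvec(xf[3:]).as_matrix(); return B@np.diag([1,-1,-1]),B
E
python3 - <<'E'
from go import *
xf=np.load("bot.npy"); M,B=botM(xf); rel(xf[:3]+203*B[:,2],M)
rel([474,223,250],M)
E
```

```text
clock 0.1 turn [ 0.1835  0.5874 -0.4914] deg 45.1 | shift now-axes [392.4 277.1  39.2] | shift after-turn axes [152.4 435.6 139.1]
 clock 0.1 turn [ 0.1835  0.5874 -0.4914] deg 45.1 | shift now-axes [392.  276.9 -27.8] | shift after-turn axes [190.5 433.3  83.9]
```

```bash
python3 -m crank '[[20,14,-1.4,0,0,0],[39,27.5,-2.8,0,0,0],[39,27.5,-2.8,0,0,0],[39,27.5,-2.8,0,0,0],[39,27.5,-2.8,0,0,0],[39,27.5,-2.8,0,0,0],[39,27.5,-2.8,0,0,0],[39,27.5,-2.8,0,0,0],[39,27.5,-2.8,0,0,0],[39,27.5,-2.8,0,0,0],[20,14,-1.4,0,0,0]]' 0
python3 -m crank '[[0,0,0,0.026,0.084,-0.07],[0,0,0,0.026,0.084,-0.07],[0,0,0,0.026,0.084,-0.07],[0,0,0,0.026,0.084,-0.07],[0,0,0,0.026,0.084,-0.07],[0,0,0,0.026,0.084,-0.07],[0,0,0,0.026,0.084,-0.07],[0,0,0,0,0,0],[0,0,0,0,0,0]]'
python3 - <<'E'
from go import *
xf=np.load("bot.npy"); M,B=botM(xf); rel(xf[:3]+203*B[:,2],M)
im,d,p=snap("wrist"); np.savez("wr",im=im,d=d,w=cloud(d,p)); cv2.imwrite("pics/w1.png",im)
E
```

```text
clock: 1.48
tcp_pos: [474.3, 222.0, 250.7]
orientation: [0.99, -0.144, -0.0, 0.0]
wrist_force: [0.2, 0.2, 0.9]
width: 87.2
finger_force: 0.0
clock: 2.6
tcp_pos: [476.7, 223.5, 252.9]
orientation: [0.95, 0.097, 0.293, -0.046]
wrist_force: [0.2, -0.0, -0.1]
width: 86.9
finger_force: 0.0
 clock 2.6 turn [ 0.0071  0.0055 -0.0164] deg 1.1 | shift now-axes [-41.6   2.5  56.2] | shift after-turn axes [-42.    2.3  56. ]
```

View pics/w1.png

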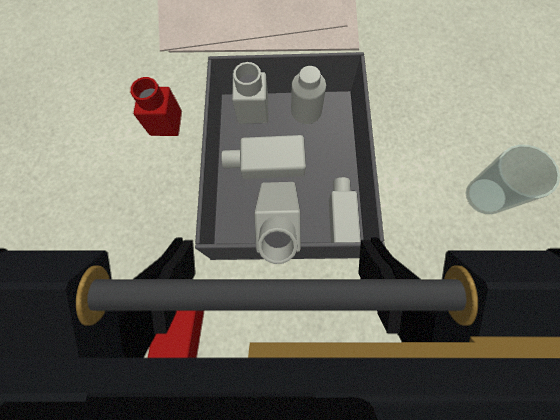

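The wrist view shows the tall bottle at (277,225), mouth (276,243), centred between the fingers, with nothing in the way. I refit with this closer depth.

```bash
python3 - <<'E'
from fit import *; from go import *
xf=np.load("bot.npy"); q=np.load("wr.npz"); w=q["w"]; im=q["im"].astype(int)
L=R.from_rotvec(xf[3:]).inv().apply(w.reshape(-1,3)-xf[:3]).reshape(w.shape)
m=(np.abs(L[...,0])<34)&(np.abs(L[...,1])<32)&(L[...,2]>-5)&(L[...,2]<160)&(im.min(-1)>70)&(w[...,2]>10)
m[:,:240]&=True
x2,e=fit(w[m],xf); M,B=botM(x2); print(m.sum(),x2[:3],e,B.round(3).tolist(),"mouth",x2[:3]+150*B[:,2],"lean",np.degrees(np.arccos(B[2,2])))
A=[w[m]]
np.save("bot2.npy",x2)
rel(x2[:3]+203*B[:,2],M,"pre"); rel(x2[:3]+93*B[:,2],M,"grasp")
E
```

```text
3374 [587.21182267 252.63594609  18.65181904] 0.3281933084663091 [[0.796, -0.231, -0.559], [0.185, 0.973, -0.138], [0.576, 0.007, 0.817]] mouth [503.28871796 231.88728844 141.23405961] lean 35.19303773950107
pre clock 2.65 turn [-0.0082  0.0117 -0.0291] deg 1.9 | shift now-axes [-41.4   1.1  54.8] | shift after-turn axes [-42.1  -0.5  54.3]
grasp clock 2.65 turn [-0.0082  0.0117 -0.0291] deg 1.9 | shift now-axes [-40.1   2.  164.8] | shift after-turn axes [-42.1  -0.5 164.3]
```

```bash
python3 -m crank '[[0,0,0,-0.008,0.012,-0.029],[-10.5,0,13.5,0,0,0],[-10.5,0,13.5,0,0,0],[-10.5,0,13.5,0,0,0],[-10.5,-0.5,13.5,0,0,0],[0,0,0,0,0,0],[0,0,0,0,0,0]]'
python3 - <<'E'
from go import *
x=np.load("bot2.npy"); M,B=botM(x); rel(x[:3]+93*B[:,2],M)
E
```

```text
clock: 3.52
tcp_pos: [470.8, 229.2, 198.3]
orientation: [0.949, 0.109, 0.294, -0.03]
wrist_force: [-0.8, -0.7, -0.3]
width: 87.1
finger_force: 0.0
 clock 3.525 turn [0.0146 0.014  0.0023] deg 1.2 | shift now-axes [ -4.8   3.5 122.4] | shift after-turn axes [ -6.5   5.3 122.2]
```

```bash
python3 -m crank '[[0,0,0,0,0,0],[0,0,0,0,0,0]]' >/dev/null
python3 - <<'E'
from go import *
x=np.load("bot2.npy"); M,B=botM(x)
for i in range(4): rel(x[:3]+93*B[:,2],M); cams.snapshot("top") if i<3 else 0
E
```

```text
clock 3.775 turn [0.0145 0.0148 0.003 ] deg 1.2 | shift now-axes [ -3.7   3.5 122.5] | shift after-turn axes [ -5.5   5.3 122.3]
 clock 3.825 turn [0.0146 0.0149 0.0031] deg 1.2 | shift now-axes [ -3.6   3.4 122.4] | shift after-turn axes [ -5.4   5.2 122.3]
 clock 3.875 turn [0.0147 0.0151 0.0031] deg 1.2 | shift now-axes [ -3.4   3.4 122.4] | shift after-turn axes [ -5.3   5.2 122.3]
 clock 3.925 turn [0.0148 0.0152 0.003 ] deg 1.2 | shift now-axes [ -3.4   3.3 122.4] | shift after-turn axes [ -5.2   5.1 122.2]
```

```bash
python3 -m crank '[[0,0,0,0.007,0.007,0.0015],[0,0,0,0.007,0.007,0.0015],[-2.6,2.6,6,0,0,0],[-2.6,2.6,6,0,0,0],[0,0,0,0,0,0],[0,0,0,0,0,0],[0,0,0,0,0,0]]'
python3 - <<'E'
from go import *
x=np.load("bot2.npy"); M,B=botM(x); rel(x[:3]+93*B[:,2],M)
print(sensors.read_state()["joints"].round(2))
E
```

```text
clock: 4.8
tcp_pos: [470.4, 228.9, 196.8]
orientation: [0.95, 0.108, 0.293, -0.03]
wrist_force: [1.0, -0.0, -0.7]
width: 87.5
finger_force: 0.0
 clock 4.8 turn [ 0.0155  0.0166 -0.0001] deg 1.3 | shift now-axes [ -3.3   3.2 121.3] | shift after-turn axes [ -5.3   5.1 121.2]
[ 0.5   0.   -1.02  1.72 -0.16 -0.38]
```

```bash
cat >> go.py <<'E'
def grasp(a=20):
    x=np.load("bot2.npy"); M,B=botM(x); M=M@R.from_euler("y",-a,degrees=True).as_matrix()
    return x[:3]+112*B[:,2]+19*M[:,2],M
E
python3 - <<'E'
from go import *
p,M=grasp(); print(M.round(3).tolist(),p); rel(p-100*M[:,2],M); rel(p,M)
E
```

```text
[[0.939, 0.231, 0.253], [0.221, -0.973, 0.067], [0.262, -0.007, -0.965]] [529.36514837 238.41267596  91.8442303 ]
 clock 4.8 turn [ 0.0153 -0.3325 -0.0028] deg 19.1 | shift now-axes [22.8  4.7 25.8] | shift after-turn axes [30.   5.1 16.8]
 clock 4.8 turn [ 0.0153 -0.3325 -0.0028] deg 19.1 | shift now-axes [ -9.8   3.2 120.3] | shift after-turn axes [ 30.    5.1 116.8]
```

```bash
python3 -m crank '[[0,0,-8,0.003,-0.066,0],[0,0,-8,0.003,-0.066,0],[0,0,0,0.003,-0.066,0],[0,0,0,0.003,-0.066,0],[0,0,0,0.003,-0.068,0],[10,2,4,0,0,0],[10,2,4,0,0,0],[10,2,4,0,0,0],[0,0,0,0,0,0],[0,0,0,0,0,0]]'
python3 - <<'E'
from go import *
p,M=grasp(); rel(p,M)
print(sensors.read_state()["joints"].round(2))
E
```

```text
clock: 6.05
tcp_pos: [521.9, 225.1, 221.0]
orientation: [0.974, 0.105, 0.199, -0.017]
wrist_force: [-1.2, -0.5, 0.6]
width: 86.9
finger_force: 0.0
 clock 6.05 turn [ 0.0213 -0.1377 -0.0145] deg 8.0 | shift now-axes [-41.3 -12.6 122.7] | shift after-turn axes [-23.9 -10.4 127.4]
[ 0.79  0.11 -0.58  0.42 -0.58  0.68]
```

```bash
python3 -m crank '[[0,0,0,0.01,-0.069,-0.007],[0,0,0,0.01,-0.069,-0.007],[-8,-3.4,9,0,0,0],[-8,-3.4,9,0,0,0],[-8,-3.4,9,0,0,0],[0,0,0,0,0,0],[0,0,0,0,0,0]]'
python3 - <<'E'
from go import *
p,M=grasp(); rel(p,M)
print(sensors.read_state()["joints"].round(2))
E
```

```text
clock: 6.92
tcp_pos: [504.0, 232.4, 189.3]
orientation: [0.984, 0.115, 0.131, -0.019]
wrist_force: [-0.3, -0.4, -0.0]
width: 87.3
finger_force: 0.0
 clock 6.925 turn [ 0.0004 -0.0009  0.0006] deg 0.1 | shift now-axes [ -0.4   0.6 100.9] | shift after-turn axes [ -0.4   0.7 100.9]
[ 0.8   0.17 -0.49  0.21 -0.69  0.86]
```

```bash
python3 -m crank '[[0,0.6,12,0,0,0],[0,0,15,0,0,0],[0,0,15,0,0,0],[0,0,15,0,0,0],[0,0,15,0,0,0],[0,0,15,0,0,0],[0,0,8,0,0,0],[0,0,4,0,0,0],[0,0,1.5,0,0,0],[0,0,0,0,0,0],[0,0,0,0,0,0]]'
python3 - <<'E'
from go import *
p,M=grasp(); rel(p,M); print(sensors.read_state()["joints"].round(2))
E
```

```text
clock: 8.3
tcp_pos: [529.8, 238.5, 92.6]
orientation: [0.984, 0.115, 0.131, -0.019]
wrist_force: [-0.4, 0.1, -0.2]
width: 87.2
finger_force: 0.0
 clock 8.3 turn [ 0.0001 -0.0011 -0.    ] deg 0.1 | shift now-axes [-0.6 -0.   0.6] | shift after-turn axes [-0.6 -0.   0.6]
[ 0.76  0.33 -0.59  0.31 -0.43  0.78]
```

```bash
python3 -m crank '[[0,0,0,0,0,0],[0,0,0,0,0,0],[0,0,0,0,0,0],[0,0,0,0,0,0],[0,0,0,0,0,0],[0,0,0,0,0,0],[0,0,0,0,0,0],[0,0,0,0,0,0]]' 1 25
```

```text
clock: 9.3
tcp_pos: [529.6, 238.2, 92.1]
orientation: [0.985, 0.115, 0.131, -0.018]
wrist_force: [0.5, -0.4, -0.2]
width: 43.6
finger_force: 25.0
```

```bash
python3 -m crank '[[1,0,-4,0,0,0],[2.6,0,-9.6,0,0,0],[3.9,0,-14.5,0,0,0],[3.9,0,-14.5,0,0,0],[3.9,0,-14.5,0,0,0],[3.9,0,-14.5,0,0,0],[3.9,0,-14.5,0,0,0],[3.9,0,-14.5,0,0,0],[3.9,0,-14.5,0,0,0],[3.9,0,-14.5,0,0,0],[2,0,-7.5,0,0,0],[1,0,-4,0,0,0],[0,0,0,0,0,0],[0,0,0,0,0,0]]'
python3 - <<'E'
from h import *
print(sensors.read_state()["joints"].round(2))
for n in ("scene","wrist"):
    im,d,p=snap(n); np.savez("g_"+n,im=im,d=d,w=cloud(d,p),T=p["cam_to_world"]); 
    cv2.imwrite(f"pics/g_{n}.png",im)
E
```

```text
clock: 11.05
tcp_pos: [529.0, 237.0, 237.5]
orientation: [0.985, 0.115, 0.13, -0.018]
wrist_force: [-0.1, -0.3, -0.9]
width: 43.8
finger_force: 25.0
[ 0.77  0.17 -0.35  0.17 -0.83  0.93]
```

View pics/g_scene.png

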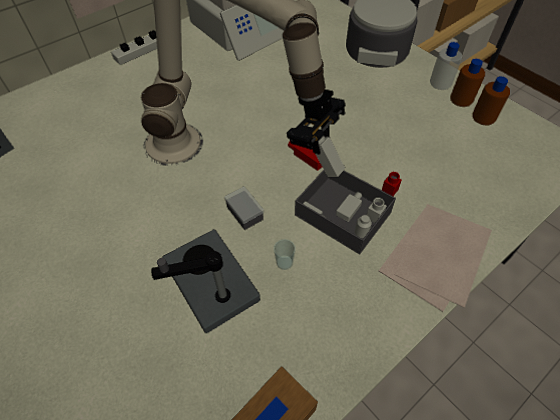

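The bottle hangs in the gripper at (330,157), clear of the crate, and the others are still in place. I fit its pose relative to the tool.

```bash
cat > inhand.py <<'E'
from fit import *; from go import *
def measure(files,tcp,Q,guess):
    # guess: bottle pose in tool (4x4)
    T=np.eye(4);T[:3,:3]=Q.as_matrix();T[:3,3]=tcp; G=T@guess
    x0=np.r_[G[:3,3],R.from_matrix(G[:3,:3]).as_rotvec()]; A=[]
    for f in files:
        q=np.load(f); w=q["w"]; im=q["im"].astype(int)
        L=R.from_rotvec(x0[3:]).inv().apply(w.reshape(-1,3)-x0[:3]).reshape(w.shape)
        m=(np.abs(L[...,0])<38)&(np.abs(L[...,1])<30)&(L[...,2]>-15)&(L[...,2]<160)&(im.min(-1)>55)&(im.max(-1)-im.min(-1)<30)
        A.append(w[m]); print(f,m.sum())
    x,e=fit(np.vstack(A),x0); F=np.eye(4);F[:3,:3]=R.from_rotvec(x[3:]).as_matrix();F[:3,3]=x[:3]
    g=np.linalg.inv(T)@F; print("err",e,"world",x[:3].round(1),"axis",F[:3,2].round(3),"in tool pos",g[:3,3].round(1),"axis",g[:3,2].round(3),"vs guess",guess[:3,3].round(1),guess[:3,2].round(3))
    return g
def guess0():
    p,M=grasp(); x=np.load("bot2.npy"); T=np.eye(4);T[:3,:3]=M;T[:3,3]=p; B=np.eye(4);B[:3,:3]=R.from_rotvec(x[3:]).as_matrix();B[:3,3]=x[:3]
    return np.linalg.inv(T)@B
E
python3 - <<'E'
from inhand import *
s=sensors.read_state(); Q=R.from_quat(s["orientation"]); g0=guess0()
measure(["g_scene.npz"],s["tcp_pos"],Q,g0)
measure(["g_wrist.npz"],s["tcp_pos"],Q,g0)
g=measure(["g_scene.npz","g_wrist.npz"],s["tcp_pos"],Q,g0)
E
```

```text
g_scene.npz 676
err 1.200903317957362 world [586.8 252.6 162.3] axis [-0.559 -0.144  0.817] in tool pos [38.  -1.5 88.2] axis [-0.344  0.006 -0.939] vs guess [38.3  0.  86.2] [-0.342 -0.    -0.94 ]
g_wrist.npz 14825
err 0.28487817301408214 world [587.1 251.2 163.4] axis [-0.561 -0.14   0.816] in tool pos [38.3  0.  87.1] axis [-0.344  0.002 -0.939] vs guess [38.3  0.  86.2] [-0.342 -0.    -0.94 ]
g_scene.npz 676
g_wrist.npz 14825
err 0.29823618551611375 world [586.9 252.3 163.4] axis [-0.559 -0.147  0.816] in tool pos [38.3 -1.1 87.1] axis [-0.344  0.01  -0.939] vs guess [38.3  0.  86.2] [-0.342 -0.    -0.94 ]
```

```bash
cat >> go.py <<'E'
PAD=np.array([497.2,-213.9,48.])
def place(h,g,yaw=-7):
    M=R.from_euler("z",yaw,degrees=True).as_matrix()@g[:3,:3].T
    return PAD+[0,0,h]-M@g[:3,3],M
E
python3 - <<'E'
from inhand import *
p,M=place(95,guess0()); print(p,M.round(3).tolist()); rel(p,M)
E
```

```text
[ 490.75005524 -213.10804636  237.14584021] [[0.933, -0.122, -0.339], [-0.115, -0.993, 0.042], [-0.342, -0.0, -0.94]]
 clock 11.15 turn [ 0.0095 -0.6058  0.3602] deg 40.4 | shift now-axes [-135.7  429.2  -38.9] | shift after-turn axes [ 15.9 451.5  -5.4]
```

```bash
python3 -m crank '[[0,0,0,0.0005,-0.03,0.018],[0,0,0,0.001,-0.064,0.038],[0,0,0,0.001,-0.064,0.038],[0,0,0,0.001,-0.064,0.038],[0,0,0,0.001,-0.064,0.038],[0,0,0,0.001,-0.064,0.038],[0,0,0,0.001,-0.064,0.038],[0,0,0,0.001,-0.064,0.038],[0,0,0,0.001,-0.064,0.038],[0,0,0,0.0005,-0.064,0.038],[0,0,0,0,0,0],[0,0,0,0,0,0]]'
python3 - <<'E'
from inhand import *
p,M=place(95,guess0()); rel(p,M); print(sensors.read_state()["joints"].round(2))
E
```

```text
clock: 12.65
tcp_pos: [529.3, 237.2, 237.9]
orientation: [0.983, -0.06, -0.173, -0.011]
wrist_force: [1.6, 0.2, -0.4]
width: 43.9
finger_force: 25.0
 clock 12.65 turn [ 0.0001 -0.0014  0.001 ] deg 0.1 | shift now-axes [ 15.5 451.6  -4.9] | shift after-turn axes [ 15.9 451.6  -5. ]
[ 0.58  0.47  0.21 -0.22 -1.59  0.9 ]
```

```bash
python3 -m crank '[[0.3,8,0,0,0,0],[0.6,18,-0.2,0,0,0],[1,30,-0.4,0,0,0],[1.2,34,-0.4,0,0,0],[1.2,34,-0.4,0,0,0],[1.2,34,-0.4,0,0,0],[1.2,34,-0.4,0,0,0],[1.2,34,-0.4,0,0,0],[1.2,34,-0.4,0,0,0],[1.2,34,-0.4,0,0,0],[1.2,34,-0.4,0,0,0],[1.2,34,-0.4,0,0,0],[1.2,34,-0.4,0,0,0],[1,30,-0.4,0,0,0],[0.6,18,-0.2,0,0,0],[0.3,7.5,0,0,0,0],[0,0,0,0,0,0],[0,0,0,0,0,0]]'
python3 - <<'E'
from inhand import *
g0=guess0()
p,M=place(95,g0); rel(p,M); s=sensors.read_state(); print(s["joints"].round(2))
for n in ("scene","wrist"):
    im,d,p=snap(n); np.savez("p_"+n,im=im,d=d,w=cloud(d,p)); cv2.imwrite(f"pics/p_{n}.png",im)
Q=R.from_quat(s["orientation"])
measure(["p_scene.npz"],s["tcp_pos"],Q,g0); g=measure(["p_wrist.npz"],s["tcp_pos"],Q,g0); np.save("g.npy",g)
E
```

```text
clock: 14.9
tcp_pos: [491.1, -212.2, 237.5]
orientation: [0.983, -0.059, -0.173, -0.011]
wrist_force: [-0.3, -0.4, -1.6]
width: 43.9
finger_force: 25.0
 clock 14.9 turn [-0.0002 -0.0008  0.0016] deg 0.1 | shift now-axes [-0.1  0.9  0.4] | shift after-turn axes [-0.1  0.9  0.4]
[-0.11  0.41  0.03 -0.01 -1.55  1.56]
p_scene.npz 419
err 0.7900349655175205 world [ 494.9 -212.8  142.2] axis [ 0.    -0.001  1.   ] in tool pos [36.   0.1 88.3] axis [-0.341  0.    -0.94 ] vs guess [38.3  0.  86.2] [-0.342 -0.    -0.94 ]
p_wrist.npz 14917
err 0.2890575504318278 world [ 497.5 -212.6  143.2] axis [-0.004 -0.002  1.   ] in tool pos [38.1 -0.4 86.5] axis [-0.345  0.002 -0.939] vs guess [38.3  0.  86.2] [-0.342 -0.    -0.94 ]
```

View pics/p_scene.png

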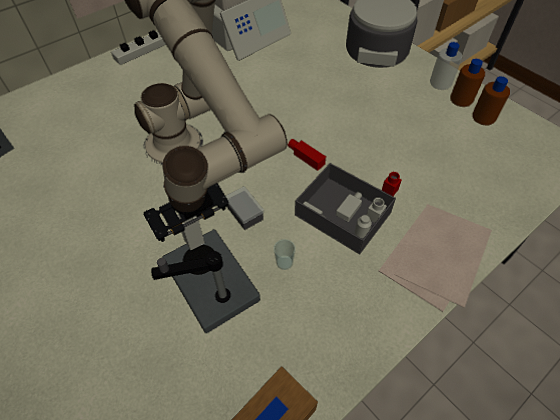

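```bash
python3 -m crank '[[1.4,0.5,3.8,0,0,0],[3.4,0.6,9.4,0,0,0],[4.1,0,11.3,0,0,0],[4.1,0,11.3,0,0,0],[4.1,0,11.3,0,0,0],[4.1,0,11.3,0,0,0],[3.4,0,9.4,0,0,0],[2.4,0,6.6,0,0,0],[1.4,0,3.8,0,0,0],[1,0,2.8,0,0,0],[0.7,0,1.9,0,0,0],[0,0,0,0,0,0],[0,0,0,0,0,0]]'
python3 -m crank '[[0.34,0,0.94,0,0,0],[0.34,0,0.94,0,0,0],[0,0,0,0,0,0],[0,0,0,0,0,0]]'
```

```text
clock: 16.62
tcp_pos: [491.0, -214.0, 149.5]
orientation: [0.983, -0.06, -0.173, -0.011]
wrist_force: [-0.7, 0.9, -1.8]
width: 43.9
finger_force: 25.0
clock: 17.12
tcp_pos: [490.9, -214.0, 147.3]
orientation: [0.983, -0.06, -0.173, -0.011]
wrist_force: [0.2, -0.7, -0.7]
width: 43.6
finger_force: 25.0
```

```bash
python3 -m crank '[[0.34,0,0.94,0,0,0],[0.34,0,0.94,0,0,0],[0.34,0,0.94,0,0,0],[0,0,0,0,0,0],[0,0,0,0,0,0]]'
python3 -m crank '[[0.34,0,0.94,0,0,0],[0,0,0,0,0,0],[0,0,0,0,0,0]]'
python3 -m crank '[[0.17,0,0.47,0,0,0],[0,0,0,0,0,0],[0,0,0,0,0,0]]'
```

```text
clock: 17.75
tcp_pos: [490.9, -214.0, 144.3]
orientation: [0.983, -0.06, -0.173, -0.011]
wrist_force: [0.6, 0.6, -1.9]
width: 43.8
finger_force: 25.0
clock: 18.12
tcp_pos: [490.9, -214.0, 143.3]
orientation: [0.983, -0.06, -0.173, -0.011]
wrist_force: [0.4, 0.2, -2.1]
width: 43.6
finger_force: 25.0
clock: 18.5
tcp_pos: [490.9, -214.0, 142.9]
orientation: [0.983, -0.06, -0.173, -0.011]
wrist_force: [0.4, -0.2, -0.1]
width: 44.2
finger_force: 25.0
```

```bash
python3 -m crank '[[0.17,0,0.47,0,0,0],[0,0,0,0,0,0],[0,0,0,0,0,0]]'
python3 -m crank '[[0.17,0,0.47,0,0,0],[0,0,0,0,0,0],[0,0,0,0,0,0]]'
```

```text
clock: 18.88
tcp_pos: [491.0, -214.0, 142.8]
orientation: [0.983, -0.06, -0.173, -0.011]
wrist_force: [-0.3, 1.6, 4.3]
width: 43.4
finger_force: 25.0
clock: 19.25
tcp_pos: [491.1, -214.0, 142.8]
orientation: [0.983, -0.06, -0.173, -0.011]
wrist_force: [0.6, 2.0, 6.6]
width: 43.9
finger_force: 25.0
```

```bash
python3 -m crank '[[-0.17,0,-0.47,0,0,0],[0,0,0,0,0,0],[0,0,0,0,0,0]]' 1 5
python3 -m crank '[[0,0,0,0,0,0],[0,0,0,0,0,0],[0,0,0,0,0,0],[0,0,0,0,0,0],[0,0,0,0,0,0],[0,0,0,0,0,0]]' 0
```

```text
clock: 19.62
tcp_pos: [491.2, -214.0, 142.8]
orientation: [0.983, -0.06, -0.173, -0.011]
wrist_force: [1.1, 1.3, 5.0]
width: 44.0
finger_force: 5.0
clock: 20.38
tcp_pos: [490.8, -214.0, 142.2]
orientation: [0.983, -0.06, -0.173, -0.011]
wrist_force: [0.1, -0.0, 0.1]
width: 85.8
finger_force: 0.0
```

```bash
python3 -m crank '[[0,0,-4,0,0,0],[0,0,-8,0,0,0],[0,0,-14,0,0,0],[0,0,-16,0,0,0],[0,0,-16,0,0,0],[0,0,-16,0,0,0],[0,0,-16,0,0,0],[0,0,-14,0,0,0],[-8,0,-22,0,0,0],[-8,0,-22,0,0,0],[-6,0,-16,0,0,0],[0,0,0,0,0,0],[0,0,0,0,0,0]]'
python3 - <<'E'
from inhand import *
ims=[]
for n in ("scene","top"):
    im,d,p=snap(n); np.savez("r_"+n,im=im,d=d,w=cloud(d,p)); ims.append(im)
im,d,p=snap("wrist"); np.savez("r_wrist",im=im,d=d,w=cloud(d,p)); ims.append(im)
a=cv2.resize(ims[0][200:350,130:330],(400,300));b=cv2.resize(ims[1][140:290,320:520],(400,300)); c=cv2.resize(ims[2],(400,300))
cv2.imwrite("pics/rel.png",np.vstack([np.hstack([a,b]),np.hstack([c,c*0])]))
s=sensors.read_state(); print(s["tcp_pos"],s["joints"].round(2))
G=np.eye(4); G[:3,3]=PAD; G[:3,:3]=R.from_euler("z",-7,degrees=True).as_matrix()
I=R.identity()
for f in ("r_scene","r_top","r_wrist"):
    try: measure([f+".npz"],np.zeros(3),I,G)
    except Exception as e: print(f,e)
E
```

```text
clock: 22.0
tcp_pos: [525.6, -218.1, 303.1]
orientation: [0.983, -0.06, -0.174, -0.011]
wrist_force: [0.6, -0.2, 0.5]
width: 87.1
finger_force: 0.0
[ 525.55964738 -218.22203519  302.87702141] [-0.11  0.44  0.24 -0.   -1.73  1.56]
r_scene.npz 503
err 0.8894427020229827 world [ 494.3 -213.2   48.2] axis [ 0.009 -0.011  1.   ] in tool pos [ 494.3 -213.2   48.2] axis [ 0.009 -0.011  1.   ] vs guess [ 497.2 -213.9   48. ] [ 0. -0.  1.]
r_top.npz 454
err 0.7147291402419143 world [ 495.7 -216.7   50.2] axis [-0.004  0.003  1.   ] in tool pos [ 495.7 -216.7   50.2] axis [-0.004  0.003  1.   ] vs guess [ 497.2 -213.9   48. ] [ 0. -0.  1.]
r_wrist.npz 4546
err 0.294147036571462 world [ 497.  -214.2   48.7] axis [ 0.001 -0.002  1.   ] in tool pos [ 497.  -214.2   48.7] axis [ 0.001 -0.002  1.   ] vs guess [ 497.2 -213.9   48. ] [ 0. -0.  1.]
```

View pics/rel.png

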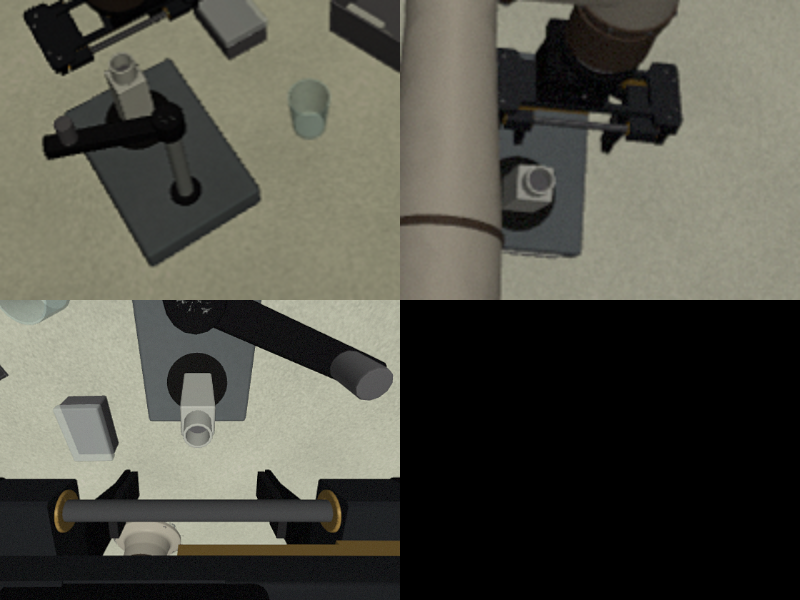

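The bottle stands upright on the pad (wrist panel: mouth (198,430), pad (197,380)), and the drip-arm knob shows at (362,375). Next I measure pad, post and knob with the wrist depth.

```bash
python3 - <<'E'
from inhand import *
q=np.load("r_wrist.npz"); w=q["w"]; im=q["im"]
def circ(P,r=None):
    if r is None: f=lambda x: np.hypot(P[:,0]-x[0],P[:,1]-x[1])-x[2]; x0=[*P.mean(0),20]
    else: f=lambda x: np.hypot(P[:,0]-x[0],P[:,1]-x[1])-r; x0=P.mean(0)
    s=least_squares(f,x0,loss="soft_l1",f_scale=1.); return s.x
m=(np.abs(w[...,2]-48)<4)&(im.max(-1)<40)&(np.hypot(w[...,0]-497,w[...,1]+214)<62)
P=w[m][:,:2].astype(np.float32); hull=cv2.convexHull(P)[:,0]; print("pad",m.sum(),cv2.minEnclosingCircle(P),np.median(w[m][:,2]))
m=(w[...,2]>253)&(w[...,2]<295)&(np.hypot(w[...,0]-580,w[...,1]+334)<30)
K=w[m]; top=K[K[:,2]>285]; print("knob",m.sum(),cv2.minEnclosingCircle(top[:,:2].astype(np.float32)),K[:,2].max(),"side",circ(K[(K[:,2]<284)][:,:2],11))
m=(w[...,2]>222)&(w[...,2]<256)&(np.hypot(w[...,0]-600,w[...,1]+290)<110); print("arm",cv2.minAreaRect(w[m][:,:2].astype(np.float32)),w[m][:,2].mean())
m=(np.abs(w[...,2]-45)<4)&(np.hypot(w[...,0]-556,w[...,1]+221)<190);m=cv2.erode(m.astype(np.uint8),np.ones((3,3)))>0
m&=(im.min(-1)<110); P=w[m][:,:2]; print("hous",cv2.minAreaRect(P.astype(np.float32)))
E
```

```text
pad 3065 ((499.5193176269531, -213.0746307373047), 50.03433609008789) 48.716777283915405
knob 4062 ((582.6448974609375, -333.8934326171875), 11.38118839263916) 290.8899861827805 side [ 582.14300951 -334.32624829]
arm ((598.7960205078125, -303.4682312011719), (130.3065185546875, 24.17534065246582), 61.89666748046875) 250.39985888838441
hous ((523.190673828125, -216.30032348632812), (175.3152313232422, 190.79673767089844), 83.2760009765625)
```

```bash
cat >> go.py <<'E'
POST=np.array([637.5,-230.0])
def down(yaw):
    return R.from_euler("z",yaw,degrees=True).as_matrix()@np.diag([1,-1,-1])
E
python3 - <<'E'
from go import *
rel([582.2,-334.2,315],down(45))
E
```

```text
clock 22.15 turn [-0.1596  0.3258 -0.8975] deg 55.5 | shift now-axes [ 61.8 108.2 -35.6] | shift after-turn axes [-42.  122.1 -12.1]
```

```bash
python3 -m crank '[[0,0,0,-0.01,0.02,-0.056],[0,0,0,-0.02,0.041,-0.112],[0,0,0,-0.02,0.041,-0.112],[0,0,0,-0.02,0.041,-0.112],[0,0,0,-0.02,0.041,-0.112],[0,0,0,-0.02,0.041,-0.112],[0,0,0,-0.02,0.041,-0.112],[0,0,0,-0.02,0.041,-0.112],[0,0,0,-0.01,0.02,-0.056],[0,0,-6,0,0,0],[-6,18,-6,0,0,0],[-10,29,0,0,0,0],[-10,29,0,0,0,0],[-10,29,0,0,0,0],[-6,17,0,0,0,0],[0,0,0,0,0,0],[0,0,0,0,0,0]]'
python3 - <<'E'
from go import *
rel([582.2,-334.2,259],down(45)); print(sensors.read_state()["joints"].round(2))
E
```

```text
clock: 24.28
tcp_pos: [582.1, -334.0, 316.1]
orientation: [0.924, 0.382, 0.001, 0.001]
wrist_force: [-0.1, -0.3, 1.3]
width: 87.2
finger_force: 0.0
 clock 24.275 turn [ 0.0023 -0.0016 -0.0016] deg 0.2 | shift now-axes [-0.2  0.1 57.1] | shift after-turn axes [-0.1  0.2 57.1]
[-0.28  0.42  0.3  -0.   -1.44  2.64]
```

```bash
python3 -m crank '[[0,0,6,0,0,0],[0,0,10,0,0,0],[0,0,12,0,0,0],[0,0,12,0,0,0],[0,0,9,0,0,0],[0,0,4,0,0,0],[0,0,3,0,0,0],[0,0,0,0,0,0],[0,0,0,0,0,0]]'
python3 -m crank '[[0,0,0,0,0,0],[0,0,0,0,0,0],[0,0,0,0,0,0],[0,0,0,0,0,0],[0,0,0,0,0,0],[0,0,0,0,0,0],[0,0,0,0,0,0],[0,0,0,0,0,0],[0,0,0,0,0,0],[0,0,0,0,0,0]]' 1 15
python3 - <<'E'
from go import *
s=sensors.read_state(); print(s["moment"],s["tcp_pos"])
# per-row step for sweep -68.5deg in N rows, knob arc r=118; chord in mid-turn axes
for N in (20,):
    a=np.radians(68.5/N)
    M=down(45); P0=POST+118*np.array([np.cos(np.radians(242.1)),np.sin(np.radians(242.1))]);P1=POST+118*np.array([np.cos(np.radians(242.1)-a),np.sin(np.radians(242.1)-a)])
    print(a,(M.T@np.r_[P1-P0,0]).round(3),"turn z",a,P0)
E
```

```text
clock: 25.4
tcp_pos: [582.6, -334.5, 260.7]
orientation: [0.924, 0.382, 0.002, 0.001]
wrist_force: [0.5, -0.4, 0.8]
width: 86.6
finger_force: 0.0
clock: 26.65
tcp_pos: [582.3, -334.3, 260.2]
orientation: [0.924, 0.382, 0.001, 0.001]
wrist_force: [-0.0, 1.8, -0.0]
width: 21.8
finger_force: 15.0
[ 0.25955345  0.04885361 -0.04239442] [ 582.34723763 -334.26860835  260.18073408]
0.05977752688080579 [-1.871 -6.8    0.   ] turn z 0.05977752688080579 [ 582.28428192 -334.28434435]
```

```bash
python3 -m crank '[[-0.94,-3.4,0,0,0,0.03],[-1.87,-6.8,0,0,0,0.06],[-1.87,-6.8,0,0,0,0.06],[-1.87,-6.8,0,0,0,0.06],[-1.87,-6.8,0,0,0,0.06],[-1.87,-6.8,0,0,0,0.06],[-1.87,-6.8,0,0,0,0.06],[-1.87,-6.8,0,0,0,0.06],[-1.87,-6.8,0,0,0,0.06],[-1.87,-6.8,0,0,0,0.06],[-1.87,-6.8,0,0,0,0.06],[-1.87,-6.8,0,0,0,0.06],[-0.94,-3.4,0,0,0,0.03],[0,0,0,0,0,0],[0,0,0,0,0,0]]'
cat > arc.py <<'E'
from go import *
s=sensors.read_state(); v=s["tcp_pos"][:2]-POST; a=np.degrees(np.arctan2(v[1],v[0]))%360
x=R.from_quat(s["orientation"]).as_matrix()[:,0]; print("r",np.hypot(*v),"ang",a,"yaw",np.degrees(np.arctan2(x[1],x[0])),s["width"],s["wrist_force"])
t=np.radians(173.6); P=POST+118*np.array([np.cos(t),np.sin(t)]); rel([*P,260],down(45-68.5))
E
python3 arc.py
```

```text
clock: 28.52
tcp_pos: [527.4, -272.2, 260.1]
orientation: [0.999, 0.032, 0.001, 0.0]
wrist_force: [-2.0, 0.4, 0.7]
width: 21.7
finger_force: 15.0
r 117.92777866756052 ang 200.98137764598766 yaw 3.6708815556879584 21.704481887577217 [-1.99441426  0.44992037  0.68361614]
 clock 28.525 turn [ 1.000e-04 -2.700e-03  4.742e-01] deg 27.2 | shift now-axes [ -3.6 -55.7   0.1] | shift after-turn axes [-28.6 -47.9   0.1]
```

```bash
python3 -m crank '[[-0.94,-3.4,0,0,0,0.03],[-1.87,-6.8,0,0,0,0.06],[-1.87,-6.8,0,0,0,0.06],[-1.87,-6.8,0,0,0,0.06],[-1.87,-6.8,0,0,0,0.06],[-1.87,-6.8,0,0,0,0.06],[-1.87,-6.8,0,0,0,0.06],[-1.4,-5.1,0,0,0,0.045],[-0.94,-3.4,0,0,0,0.03],[0,0,0,0,0,0],[0,0,0,0,0,0]]'
python3 arc.py
python3 - <<'E'
from h import *
a=[]
for n,(r,c) in dict(scene=((200,350),(130,330)),wrist=((0,420),(0,560))).items():
    im,d,p=snap(n); np.savez("k_"+n,im=im,d=d,w=cloud(d,p)); a.append(cv2.resize(im[r[0]:r[1],c[0]:c[1]],(400,300),interpolation=cv2.INTER_CUBIC))
cv2.imwrite("pics/k.png",np.hstack(a))
E
```

```text
clock: 29.9
tcp_pos: [520.3, -218.2, 260.1]
orientation: [0.98, -0.199, 0.001, -0.0]
wrist_force: [-4.1, 0.5, 3.7]
width: 21.4
finger_force: 15.0
r 117.83083483237347 ang 174.27285648864301 yaw -22.97405337516015 21.3914886899436 [-4.10467083  0.47110535  3.67128899]
 clock 29.9 turn [-0.0008 -0.0021  0.0092] deg 0.5 | shift now-axes [-0.6 -1.3  0.1] | shift after-turn axes [-0.6 -1.3  0.1]
```

View pics/k.png

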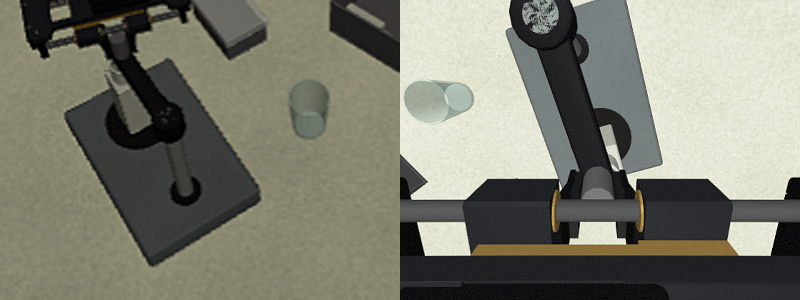

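The arm is now over the bottle (left panel: arm from post (165,120) to knob (118,40)), with the knob between the pads in the right panel (600,185). A last 1.3 mm nudge, then release and rise.

```bash
python3 -m crank '[[-0.4,-1.3,0,0,0,0.009],[0,0,0,0,0,0],[0,0,0,0,0,0]]'
python3 arc.py
python3 -m crank '[[0,0,0,0,0,0],[0,0,0,0,0,0],[0,0,0,0,0,0],[0,0,0,0,0,0],[0,0,0,0,0,0],[0,0,0,0,0,0],[0,0,0,0,0,0],[0,0,0,0,0,0]]' 0
python3 -m crank '[[0,0,-4,0,0,0],[0,0,-10,0,0,0],[0,0,-14,0,0,0],[0,0,-14,0,0,0],[0,0,-14,0,0,0],[-10,0,-14,0,0,0],[-20,0,-10,0,0,0],[-25,0,-5,0,0,0],[-25,0,0,0,0,0],[-15,0,0,0,0,0],[0,0,0,0,0,0],[0,0,0,0,0,0]]'
python3 - <<'E'
from inhand import *
a=[]
for n,(r,c) in dict(scene=((200,350),(130,330)),wrist=((0,420),(0,560))).items():
    im,d,p=snap(n); w=cloud(d,p); np.savez("f_"+n,im=im,d=d,w=w); a.append(cv2.resize(im[r[0]:r[1],c[0]:c[1]],(400,300),interpolation=cv2.INTER_CUBIC))
    m=(w[...,2]>253)&(w[...,2]<295)&(np.hypot(w[...,0]-520,w[...,1]+217)<25); K=w[m]
    if len(K):
        c=least_squares(lambda x:np.hypot(K[:,0]-x[0],K[:,1]-x[1])-11,[520,-217],loss="soft_l1").x if 1 else 0
        T=K[K[:,2]>284]; e=cv2.minEnclosingCircle(T[:,:2].astype(np.float32)); v=np.array(e[0])-POST
        print(n,len(K),"knob top",e,"angle",np.degrees(np.arctan2(v[1],v[0])))
G=np.eye(4); G[:3,3]=PAD; G[:3,:3]=R.from_euler("z",-7,degrees=True).as_matrix()
for f in ("f_scene","f_wrist"):
    measure([f+".npz"],np.zeros(3),R.identity(),G)
cv2.imwrite("pics/f.png",np.hstack(a))
E
```

```text
clock: 30.38
tcp_pos: [520.4, -217.5, 260.1]
orientation: [0.979, -0.204, 0.001, 0.0]
wrist_force: [-4.6, -0.7, 4.3]
width: 21.4
finger_force: 15.0
r 117.80225918801692 ang 173.92986837883143 yaw -23.504607794183435 21.44003086731603 [-4.58164123 -0.71372446  4.27764844]
 clock 30.375 turn [ 0.0004 -0.0024 -0.0001] deg 0.1 | shift now-axes [-0.4 -0.6  0.1] | shift after-turn axes [-0.4 -0.6  0.1]
clock: 31.38
tcp_pos: [521.0, -217.1, 259.9]
orientation: [0.979, -0.204, 0.002, 0.0]
wrist_force: [0.5, -0.8, 0.1]
width: 85.5
finger_force: 0.0
clock: 32.88
tcp_pos: [434.0, -179.3, 344.6]
orientation: [0.979, -0.204, 0.002, 0.0]
wrist_force: [0.4, 0.1, -0.6]
width: 87.0
finger_force: 0.0
scene 115 knob top ((519.6102905273438, -218.52032470703125), 12.3240966796875) angle 174.43827817937702
wrist 1039 knob top ((520.7279663085938, -217.44607543945312), 10.87191104888916) angle 173.86381510083967
f_scene.npz 321
err 0.8765454214503379 world [ 494.4 -212.8   48. ] axis [ 0.012 -0.007  1.   ] in tool pos [ 494.4 -212.8   48. ] axis [ 0.012 -0.007  1.   ] vs guess [ 497.2 -213.9   48. ] [ 0. -0.  1.]
f_wrist.npz 852
err 0.4461294094905668 world [ 496.9 -213.    48.5] axis [ 0.004 -0.012  1.   ] in tool pos [ 496.9 -213.    48.5] axis [ 0.004 -0.012  1.   ] vs guess [ 497.2 -213.9   48. ] [ 0. -0.  1.]
```

View pics/f.png

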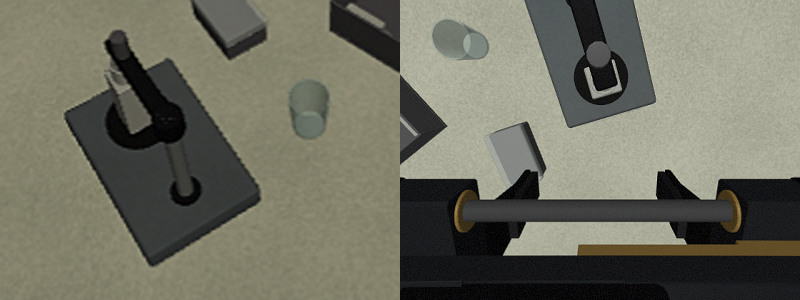

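The final view shows the drip arm over the upright bottle, and the tip box and beaker where they were. The nozzle works out at about (498,-215) against the mouth at about (497,-214), within 2 mm. The robot is clear, so I hand in.

```bash
python3 -c "
from bench import manip; print(manip.finish_job())"
```

```text
the job is handed in; nothing more can be done
None
```

The tall bottle stands released and upright on the pad, about 2.5 mm off its centre by the wrist camera; the drip-arm nozzle is within about 2 mm of the middle of its mouth, and the job was handed in at about 33 s.

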